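# Clip a lacquered bowl onto the drying rail

### The job

Hang the freshly lacquered bowl on the drying stand: take its hanger by the wooden grip, pass the hook over the bamboo rail in the free bay beside the bowl already hanging there, and press it down until the sprung gate flicks shut with the rail fully home inside the hook. Then pull it up lightly, with about 5 N, so that the rail bears on the shut gate, to feel that it holds; lower it again and let it hang freely. Press and pull gently, never hard, keep fingers off the lacquer, knock nothing, and leave the other things where they are.

Things in the scene. Friction and masses are not known exactly. Their poses are not given: they have to be found in the camera images.
- hanger: The loose drying hanger, standing upright on its black bowl, 207 mm tall, 0.3 to 0.45 kg. Origin: centre of the bowl's underside, z up. Flat steel bar (6 mm thick, 14 mm wide along y) bent in the x-z plane into a C open to +x, with a downward hook at its top and a wooden grip above. The rail goes sideways into the C from +x, then up into the hook as the hanger is lowered.
- grip (a point): Middle of the hanger's square wooden grip, x = 0, z = 190 mm in the hanger: 16 x 16 mm, faces along the hanger's x and y, z = 167 to 207 mm. Pinch it firmly (about 40 N), fingertips above z = 168 mm.
- c_gap (a point): Middle of the C's open side, x = 0, z = 93 mm in the hanger: the gap is 54 mm high, from the lower arm's top (z = 66 mm) to the end of the hook's front prong (z = 120 mm, flared out to x = 22 mm); the C's back is at x = -23 mm. Rail axis here = rail passed sideways into the C.
- seat (a point): Where the rail's axis lies when the rail is home in the hook: x = 0, z = 156 mm in the hanger, 5 mm under the crown's inner face. The throat below it is 18 mm wide (x = -9 to 9 mm), open downwards, barred by the gate.
- gate: Sprung steel tongue across the throat, 16 x 10 x 3 mm. Origin: its pin, x = -8, z = 134 mm in the hanger; level along +x when shut; opens only up into the hook. Rail axis at z = 127.5 mm: touches it from below; 6 to 15 N push past, 20 N at most; at 148 to 155 mm it flicks shut under the rail. Pulled up, the rail bears on the shut gate at 140.5 mm: 5 N is a good test, over 12 N strains it.
- gate_hinge (a joint): Angle of the gate: 0 shut (held there by its spring), up to 1.5 rad swung up inside the hook.
- bowl: The black lacquered bowl at the hanger's foot, its origin and axes the hanger's: 95 mm across, 50 mm tall, a wooden spreader bar in its mouth. Not to be touched by the fingers or knocked against the stand.
- stand: Fixed drying stand, origin centre of its underside. Board 150 x 400 x 10 mm (x by y); posts at y = -180 and 180 mm, 245 mm tall, 40 mm deep. Along y over x = 0, between the posts, a level bamboo rail 10 mm thick that gives a little (9 N per mm). At y = -100 mm a like hanger with a brown bowl 95 mm across hangs on the rail, fixed.
- bay (a point): Middle of the rail's free bay: stand x = 0, y = 50 mm, 200 mm above the table; axes as the stand's. The rail is clamped by eye in slotted posts: its axis lies anywhere from 15 mm below to 15 mm above this point, and this height is not measured: find it by feel or by eye. The hanger's x should point along the stand's x (either way) and it should hang within 45 mm of the bay's middle.
- lid_a: A black lacquered lid with a stepped spire, 96 mm across, 71 mm tall; bystander. Origin: centre of its underside.
- lid_b: A second such lid; bystander.
- lacquer_pan: A shallow aluminium pan of black lacquer, 120 mm across, 34 mm tall; bystander. Origin: centre of its underside.
- raw_bowl: A bare wooden bowl without a hanger, 95 mm across, 50 mm tall; bystander. Origin: centre of its underside.
- neck_pot: A brown round pot with a neck, 112 mm across, 82 mm tall; bystander. Origin: centre of its underside.
- thinner_can: A closed aluminium can, 66 mm across, 85 mm tall; bystander. Origin: centre of its underside.
- brush: A lacquer brush lying on the table; bystander.
Mind the look-alikes: they are no part of the job. Leave any orange look-alike of the hanger alone.

How it is judged:
By the outcome, as a careful person would: the job done as asked, in the order asked, and still so for the second after the job is handed in, with the robot touching nothing.
It also fails if it takes over 72 s, if anything falls off the work surface, if the arm or the gripper's body presses on something with over 40 N, if the wrist force passes 120 N, or if a joint passes its speed limit or range.

### The arm

A 6-joint arm with a two-finger parallel gripper is mounted at the origin on the work surface. World frame = base frame: x ahead of the robot, y to its left, z up, the work surface at z = 0. Lengths are in m, angles in rad, forces in N, time in s.
With the tool pointing down it reaches from about 0.275 to 0.75 m from the base axis. Payload 10.2 kg.
Tool frame: the origin (TCP) lies midway between the tips of the shut fingers; the grasp point (between the pads) lies 19 mm behind it (r.hold_point_z is the distance from the TCP to the grasp point, in m); z points along the fingers, y is the line along which they close (so a half turn about z gives the same grasp; the last joint's range is limited). The gripper opens to 88 mm and grips with 3 to 60 N. Pads are 18 mm wide; open, the fingers measure 123 mm over their backs; the gripper's body (75 mm by 187 mm) begins 45 mm behind the grasp point.
Start: joints at [-1.487, 0.313, 1.498, -0, 1.331, -0.223], TCP at [0.159, -0.5, 0.199] pointing down, gripper open.
Joint ranges: [-2.94, 2.94], [-0.97, 2.17], [0.19, 2.56], [-1.23, 4.37], [0.02, 3.11], [-2.88, 2.88]. Speed limits (rad/s): [2.39, 2.39, 3.01, 3.14, 3.14, 3.14].

### API

Orientations are given as a rotation vector (axis times angle).
In Python, from cell import r, claw, snapshot, get_calibration, read_time_s, read_q, read_dq, read_joint_efforts, read_tcp_pos, read_ee_rot, read_force, read_moment, read_gripper_width, read_grasp_force gives the robot as it stands. Calls block until the motion is done:
- r.move_ptp(position, orientation): joint-space move of the TCP to a pose.
- r.servo_line(position, orientation=None, vel=0.15, force_limit=None): straight line of the TCP; orientation=None keeps the orientation; vel is the mean speed in m/s. With force_limit (N) it stops when the force on the tool has changed by that much, and returns True; else False.
- r.move_joints(angles): joint-space move.
- claw.move_gripper(opening, newtons=None): finger opening in m; newtons is the grip in N (None keeps the last); returns when the fingers have stopped.
- r.hold(seconds).
- r.solve_ik(position, orientation): joint angles nearest the present ones, or None.
- snapshot(name): name is "side" or "top"; returns the picture (400x640x3 uint8, red, green, blue); there is no depth.
- get_calibration(name): a dict with "fov_y" (degrees; the focal length in pixels is half the picture's height over the tangent of half this angle, whatever the lens; pixels are square), "cx", "cy" (the principal point, pixels), "T" (4x4, takes a point from camera to world coordinates). Camera axes: x right, y up, looking along -z (the intrinsics and any distortion apply to the point x, -y, -z); pixel columns grow to the right and rows downward; lengths in m; the calibration is good to about 2 mm. A picture is of the moment at which its call begins. get_calibration takes no time and is no camera call.
A pose or a line that the arm cannot do raises r.PlanningError and nothing moves.
- r.finish_job(): hands the job in; it is judged then, once.
Readings, each from a call of its own:
- read_time_s(): time.
- read_q(): joint angles.
- read_dq(): joint speeds.
- read_joint_efforts(): joint torques, N m.
- read_tcp_pos(): TCP position.
- read_ee_rot(): TCP orientation.
- read_force(): force on the tool from outside, world axes, zero at the start.
- read_moment(): the same for the moment, N m.
- read_gripper_width(): finger opening in m.
- read_grasp_force(): force on a finger pad.
Only numpy, scipy, OpenCV 4.12 (cv2) and the standard library are available. Lean on these libraries where they do the work, as an engineer would, in place of code of your own. Each camera call takes 0.05 s, during which the arm holds its last target. There are 200 camera calls.

## Working session

There is one attempt and no reset: what is moved stays moved. The work goes in short steps, each a Python script; the robot and the scene stay as the last script left them, time stands still between calls to the robot, and variables do not carry over. Pictures are saved under pics/ and viewed, at most 10 in all, crops included, and the job is handed in when it is done.

```bash
ls; mkdir -p pics
python3 - <<'E'
from cell import *
import cv2
for n in("side","top"):
    cv2.imwrite(f"pics/{n}0.png",cv2.resize(snapshot(n)[:,:,::-1],(800,500)))
    print(n,get_calibration(n))
print(read_time_s(),r.hold_point_z)
E
```

```text
pics
side {'fov_y': 51.57374827349287, 'cx': 315.145822079749, 'cy': 197.0349745758438, 'T': array([[-0.87689591,  0.29481195, -0.37965705, -0.08958286],
       [-0.48057761, -0.55403151,  0.67977515,  1.01919978],
       [-0.00993613,  0.77854673,  0.62750798,  1.01135132],
       [ 0.        ,  0.        ,  0.        ,  1.        ]])}
top {'fov_y': 44.452708981166346, 'cx': 324.5877168919029, 'cy': 195.6876525680044, 'T': array([[ 0.00947573,  0.99651236, -0.08290556,  0.32156854],
       [-0.99992818,  0.00883439, -0.00809921,  0.04399498],
       [-0.00733855,  0.08297635,  0.9965245 ,  1.55256716],
       [ 0.        ,  0.        ,  0.        ,  1.        ]])}
0.1 0.0187
```

View pics/side0.png

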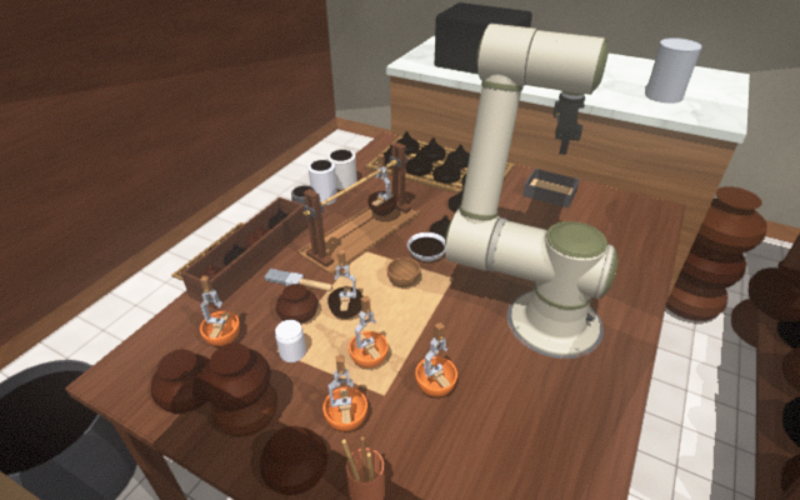

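View pics/top0.png

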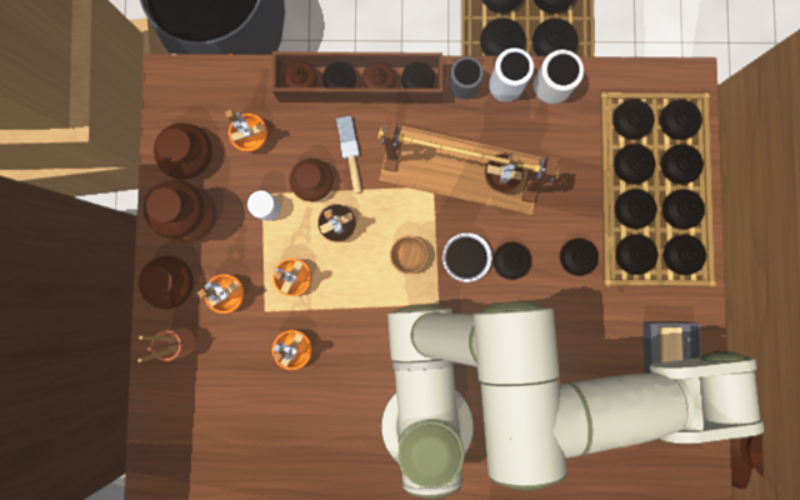

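The top view shows the black-bowl hanger at (337,222) and the stand from (385,150) to (545,190). The free bay is on its left end, and the orange look-alikes are well away. In the side view the hanger is at (345,290) and the free half of the rail is near (345,195). Next I'll enlarge both.

Run:
```python
from cell import *
import cv2
a=snapshot("top")[:,:,::-1][80:230,240:455]; b=snapshot("side")[:,:,::-1][105:265,215:345]
cv2.imwrite("pics/t1.png",cv2.resize(a,None,fx=3.7,fy=3.7,interpolation=2))
cv2.imwrite("pics/s1.png",cv2.resize(b,None,fx=3.7,fy=3.7,interpolation=2))
```

```text
(no output)
```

View pics/t1.png

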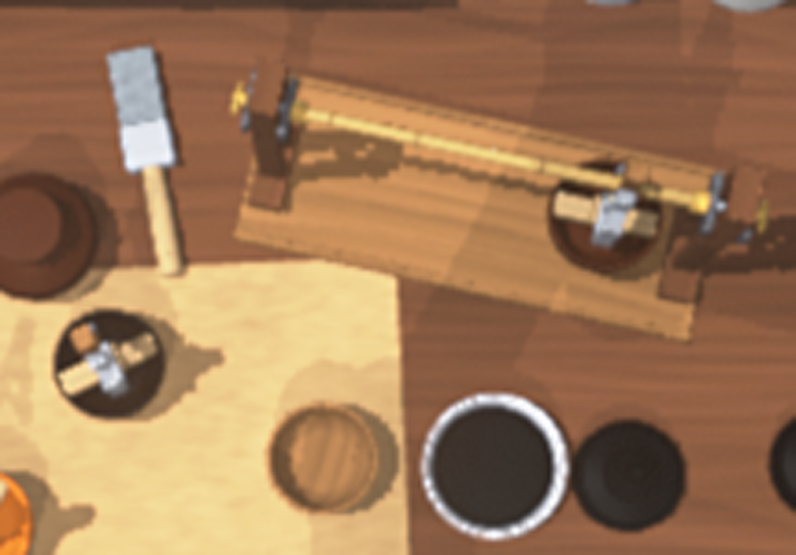

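View pics/s1.png

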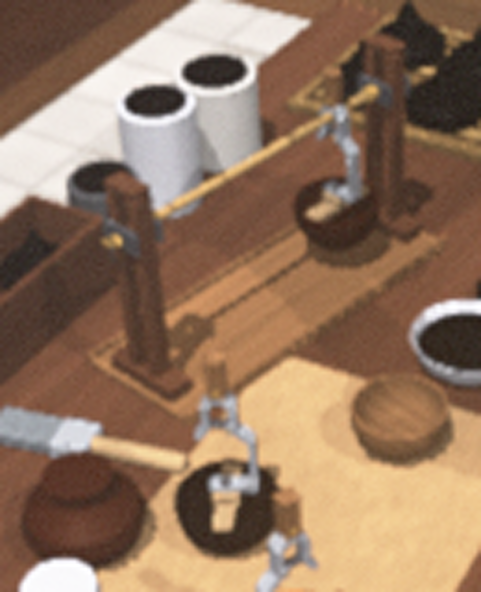

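The top crop shows these points:
- **Hanger:** bowl rim centre (109,363), grip top (85,337), spreader from (65,383) to (150,345).
- **Stand:** near board corners (238,238) and (690,338), rail from (300,112) to (705,200).

The side crop shows the rail from (165,212) to (375,95), the grip top at (217,358), and the C opening left, towards the stand (+x).

```bash
cat > h.py <<'E'
from cell import *
import numpy as np
from scipy.spatial.transform import Rotation as R
def ray(n,u,v):
    c=get_calibration(n); f=200/np.tan(np.radians(c["fov_y"]/2)); T=c["T"]
    d=T[:3,:3]@np.array([(u-c["cx"])/f,-(v-c["cy"])/f,-1]); return T[:3,3],d
def atz(n,u,v,z):
    o,d=ray(n,u,v); return o+d*(z-o[2])/d[2]
t=lambda u,v:("top",240+u/3.7-.4,80+v/3.7-.4)
s=lambda u,v:("side",215+u/3.7-.4,105+v/3.7-.4)
def plane_hit(n,u,v,p,nrm):
    o,d=ray(n,u,v); return o+d*(np.dot(p-o,nrm)/np.dot(d,nrm))
def tri(a,b):
    (o,d),(p,e)=ray(*a),ray(*b); k=np.linalg.lstsq(np.c_[d,-e],p-o,rcond=None)[0]
    return (o+k[0]*d+p+k[1]*e)/2, np.linalg.norm(o+k[0]*d-p-k[1]*e)
def down(yaw): # tool z down, tool y at angle yaw from world x... closing axis
    y=np.array([np.cos(yaw),np.sin(yaw),0]);z=np.array([0,0,-1.]);x=np.cross(y,z)
    return R.from_matrix(np.c_[x,y,z]).as_rotvec()
E
python3 - <<'E'
from h import *
np.set_printoptions(precision=4,suppress=True)
print("rim",atz(*t(109,363),.05),"grip",atz(*t(85,337),.207),"gripside",atz(*s(217,358),.207),atz(*s(217,393),.167))
a=atz(*t(65,383),.05);b=atz(*t(150,345),.05);d=a-b;print("yaw hanger",np.degrees(np.arctan2(-d[0],d[1])))
A=atz(*t(238,238),.01);B=atz(*t(690,338),.01);d=A-B;L=np.linalg.norm(d);y=d/L;x=np.array([y[1],-y[0],0])
C=(A+B)/2+.075*x;yaw=np.arctan2(x[1],x[0]);print("stand",C,L,np.degrees(yaw),"bay",C+.05*y)
for z in(.185,.2,.215):
    P=atz(*t(300,112),z);Q=atz(*t(705,200),z);n=np.cross(P-Q,[0,0,1]);n/=np.linalg.norm(n)
    print(z,"off stand x",(P-C)@x,(Q-C)@x,"y",(P-C)@y,(Q-C)@y)
o,d0=ray(*t(300,112));e=ray(*t(705,200))[1];N=np.cross(d0,e)
for u,v in((165,212),(200,191),(262,157),(375,95)):print(plane_hit(*s(u,v),o,N))
E
```

```text
rim [0.5008 0.2285 0.05  ] grip [0.5016 0.2276 0.207 ] gripside [0.5002 0.2266 0.207 ] [0.5039 0.2263 0.167 ]
yaw hanger 24.80007381970422
stand [ 0.6466 -0.086   0.01  ] 0.3975411594524476 -12.144236893596418 bay [ 0.6571 -0.0372  0.01  ]
0.185 off stand x 0.00039968779630905404 0.0009992517483433513 y 0.1582182437125484 -0.15915949171211247
0.2 off stand x -0.003390091006958867 -0.002797103301826192 y 0.15712724772459294 -0.15676936722541035
0.215 off stand x -0.007179869810226677 -0.0065934583519959575 y 0.15603625173663752 -0.15437924273870832
[0.6747 0.0524 0.1932]
[0.6649 0.007  0.1938]
[ 0.6476 -0.0785  0.1902]
[ 0.6125 -0.2515  0.183 ]
```

Run:
```python
from h import *
np.set_printoptions(precision=4,suppress=True)
h=np.array([.501,.228]); o1=None
for k in(0,np.pi):
    a=r.solve_ik([*h,.28],down(np.radians(24.8)+k)); b=r.solve_ik([.656,-.037,.27],down(np.radians(-12.1)+k)); print(k,a,b)
k=min((0,np.pi),key=lambda k:abs((r.solve_ik([*h,.28],down(np.radians(24.8)+k)) if r.solve_ik([*h,.28],down(np.radians(24.8)+k)) is not None else [9]*6)[5]))
print(k)
o1=down(np.radians(24.8)+k)
claw.move_gripper(.05)
r.move_ptp([*h,.28],o1)
r.servo_line([*h,.173],vel=.08,force_limit=4)
f0=read_force();print(f0,read_tcp_pos())
claw.move_gripper(0,40); print(read_gripper_width(),read_grasp_force(),read_force(),read_time_s())
r.servo_line([*h,.193],vel=.04); r.hold(.3); print(read_force()-f0)
import cv2
cv2.imwrite("pics/s2.png",cv2.resize(snapshot("side")[:,:,::-1][140:260,220:340],None,fx=4.5,fy=4.5,interpolation=2))
```

```text
0 [ 0.2142  0.3287  1.2686 -0.      1.5443 -0.2187] [-0.2343  0.5986  0.8912 -0.      1.6518 -0.0231]
3.141592653589793 None None
0
[-0.6374  0.355  -0.4339] [0.5012 0.228  0.1734]
0.0005803981589823986 0.0 [ 0.532  -0.6388 -0.2315] 6.075
[ 0.3619 -0.7203  0.5911]
```

View pics/s2.png

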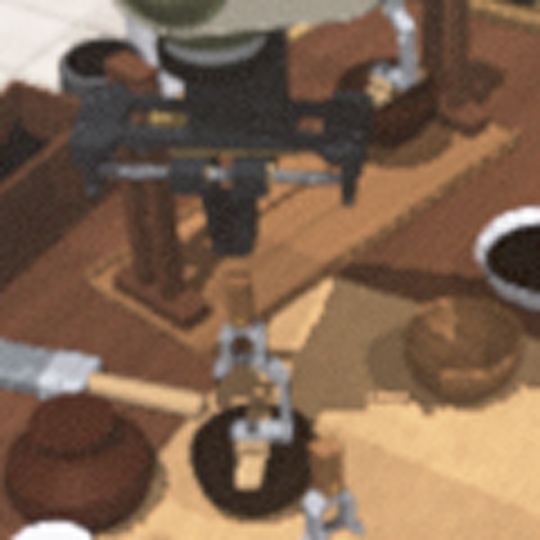

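The fingers shut empty, and the hanger hasn't moved. In the side crop the shut fingertips are at (235,250), just above or behind the grip at (240,275). I'll check the projection against where the tool really is.

```bash
cat >> h.py <<'E'
def proj(n,p):
    c=get_calibration(n); f=200/np.tan(np.radians(c["fov_y"]/2)); q=np.linalg.inv(c["T"])@np.r_[p,1]
    return np.array([c["cx"]-f*q[0]/q[2],c["cy"]+f*q[1]/q[2]])
E
python3 - <<'E'
from h import *
import cv2
p=read_tcp_pos();print(p,read_gripper_width())
for n in("side","top"):print(n,proj(n,p),proj(n,p+[0,0,.1]),get_calibration(n).keys())
u,v=proj("side",p);print("in s2:",(u-220)*4.5,(v-140)*4.5)
r.servo_line([p[0],p[1],.26],vel=.1)
q=np.array([.3,.15,.26]);r.servo_line(q,vel=.2)
p=read_tcp_pos()
im=[]
for n in("side","top"):
    u,v=proj(n,p).astype(int);im.append(cv2.resize(snapshot(n)[v-60:v+60,u-45:u+45,::-1],None,fx=4.4,fy=4.4,interpolation=2));print(n,proj(n,p),u-45,v-60)
cv2.imwrite("pics/c3.png",np.hstack(im))
E
```

```text
[0.50095814 0.22799585 0.19288502] 0.0002953992116896363
side [273.12919469 205.07116831] [270.61626935 178.91491177] dict_keys(['fov_y', 'cx', 'cy', 'T'])
top [263.08817341 171.57175835] [257.98639738 166.48834021] dict_keys(['fov_y', 'cx', 'cy', 'T'])
in s2: 239.08137612601956 292.82025740582947
side [343.56168584 193.12372392] 298 133
top [287.7741948  244.10440948] 242 184
```

View pics/c3.png

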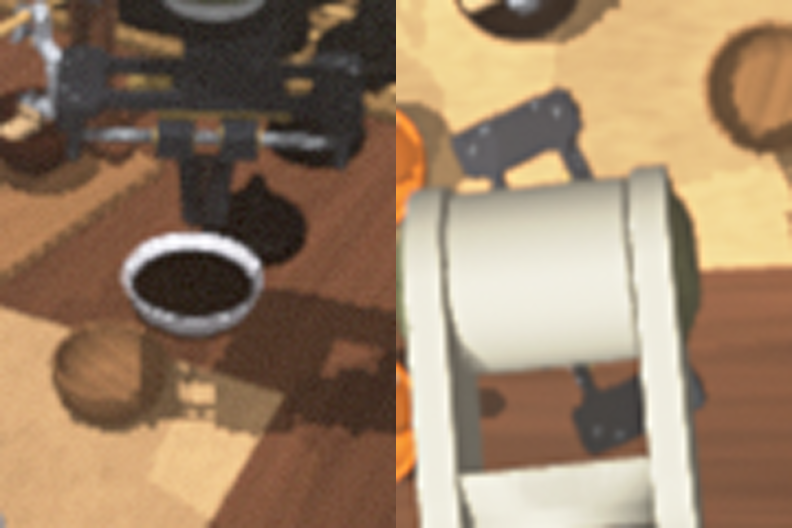

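In the side half the shut fingertips are at (205,228), about 8 px above where the TCP reading projects. The top half agrees horizontally. That suggests the fingers are really about 30 mm higher than the reading, so I'll touch the free table here to check.

Run:
```python
from h import *
t0=read_time_s();print(t0,read_q(),read_ee_rot(),read_force())
r.servo_line([.3,.15,.05],vel=.2)
hit=r.servo_line([.3,.15,-.04],vel=.03,force_limit=3)
print(hit,read_tcp_pos(),read_force(),read_time_s())
r.servo_line([.3,.15,.06],vel=.2)
```

```text
9.2167 [ 1.09794707e-01 -1.70789858e-01  1.86297793e+00  1.03424276e-05
  1.45003116e+00 -3.23125120e-01] [-1.69223029e+00 -2.64629100e+00  6.05254142e-04] [ 1.0694534  -0.50543309  0.85540403]
True [ 0.30001452  0.15000587 -0.03890468] [-0.49228654 -1.06222704  5.96481216] 13.175
```

The reported TCP z is about 38 mm too low: the table was felt at -0.0385. I'll add that offset and grasp again.

```bash
echo "DZ=.038  # true tip z = reported + DZ" >> h.py
python3 - <<'E'
from h import *
import cv2
h=np.array([.501,.228]); o1=down(np.radians(24.8))
claw.move_gripper(.06)
r.servo_line([.3,.15,.22],vel=.3)
r.move_ptp([*h,.22],o1)
print(r.servo_line([*h,.174-DZ],vel=.06,force_limit=4),read_tcp_pos())
f0=read_force()
claw.move_gripper(0,40); print(read_gripper_width(),read_grasp_force(),read_force()-f0,read_time_s())
if read_gripper_width()>.01:
    r.servo_line([*h,.204-DZ],vel=.06); r.hold(.3); print(read_force()-f0)
cv2.imwrite("pics/s4.png",cv2.resize(snapshot("side")[:,:,::-1][140:260,220:340],None,fx=4.5,fy=4.5,interpolation=2))
E
```

```text
False [0.50117653 0.22805563 0.13632798]
0.01602668674735227 39.787177070975304 [-0.73338455 -0.91061926 -0.72001698] 18.6333
[-0.80403508 -1.06984856 -4.72376463]
```

View pics/s4.png

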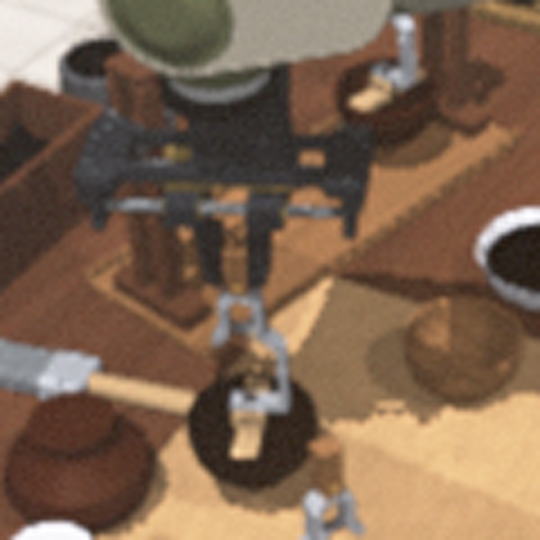

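The grip is held at 16.0 mm with 40 N and the hanger hangs straight below the fingers, weighing about 4 N. I'll carry it to the bay, enter the C, and feel for the rail with the C's back to fix x.

Run:
```python
from h import *
import cv2
yaw=np.radians(-12.1);o=down(yaw);x=np.array([np.cos(yaw),np.sin(yaw),0])
bay=np.array([.6565,-.0375,0])
Z=np.array([0,0,.191-.093+.1363])
r.servo_line([.501,.228,.25],vel=.15)
r.move_ptp(bay-.085*x+[0,0,.25],o)
r.servo_line(bay-.085*x+Z,vel=.1)
r.servo_line(bay-.04*x+Z,vel=.1)
r.hold(.2);f=read_force();print(f,read_time_s())
cv2.imwrite("pics/s5.png",cv2.resize(snapshot("side")[:,:,::-1][100:230,225:355],None,fx=4.5,fy=4.5,interpolation=2))
```

```text
[-0.54627687 -0.51109018 -3.45968965] 22.4583
```

View pics/s5.png

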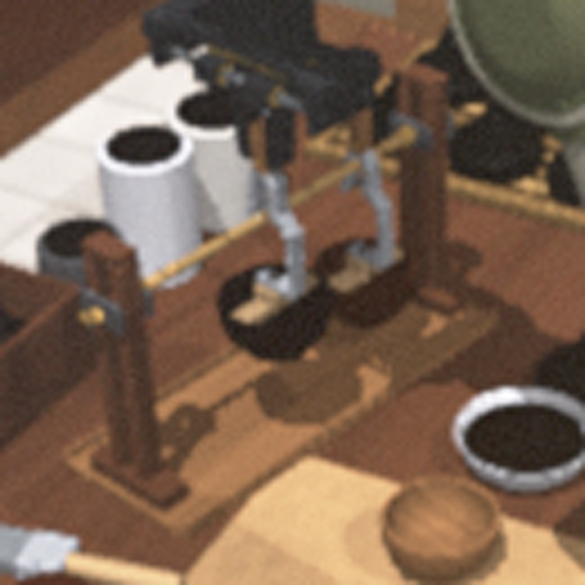

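The hanger stands in front of the rail in the free bay, C opening towards it, with clear space around it and to the neighbour. Entering now.

Run:
```python
from h import *
yaw=np.radians(-12.1);x=np.array([np.cos(yaw),np.sin(yaw),0]);bay=np.array([.6565,-.0375,0])
p=read_tcp_pos();Z=[0,0,p[2]]
f0=read_force();
print(r.servo_line(bay-.005*x+Z,vel=.05,force_limit=4),(read_tcp_pos()-bay)@x,read_force()-f0)
print(r.servo_line(bay+.03*x+Z,vel=.025,force_limit=2.5),(read_tcp_pos()-bay)@x,read_force()-f0,read_time_s())
```

```text
False -0.005171009497678348 [-0.51966988 -0.46485844  2.25545708]
True 0.016958191153174068 [-0.73208997  1.09409716  1.29850141] 24.2667
```

```bash
cat >> h.py <<'E'
yaw=np.radians(-12.1);X=np.array([np.cos(yaw),np.sin(yaw),0]);bay=np.array([.6565,-.0375,0])
def avg(n=8,dt=.02):
    F=[]
    for _ in range(n): r.hold(dt); F.append(read_force())
    return np.mean(F,0)
E
python3 - <<'E'
from h import *
z=read_tcp_pos()[2]
for s in(.017,.018,.019,.012):
    r.servo_line(bay+s*X+[0,0,z],vel=.02); F=avg(); print(s,(read_tcp_pos()-bay)@X,F@X,F,np.std([read_force() for _ in range(3)]))
print(read_time_s())
E
```

```text
0.017 0.016874816205523117 -1.2785216534708297 [-1.21203432  0.44564189 -3.79807915] 1.5527864818033945
0.018 0.017651818365460085 -4.517494501762472 [-4.35149406  1.25311684 -4.81917154] 2.8923446500469217
0.019 0.018211404879963807 -6.881982381361942 [-6.66348985  1.74857467 -5.09022996] 4.186079898530097
0.012 0.012193214568623607 -0.0944130391375351 [-0.04840564  0.22461187 -3.90438019] 1.604138776057269
26.05
```

The C's back touches the rail at +16.8 mm, so the throat is centred at -1.2 mm. I'll back off there, then lower in small steps while watching the force.

Run:
```python
from h import *
c=bay-.0012*X
z=read_tcp_pos()[2]
r.servo_line(c+[0,0,z],vel=.05);w=avg()
print(w,r.servo_line(c+[0,0,.208],vel=.05,force_limit=4))
z=read_tcp_pos()[2];pk=0;passed=False;L=[]
while z>.155:
    z-=.001;r.servo_line(c+[0,0,z],vel=.015);F=avg(4)-w;L.append((round(z*1e3,1),round(read_tcp_pos()[2]*1e3,1),*F.round(1)))
    fz=F[2];pk=max(pk,fz)
    if pk>4 and fz<2 and not passed: passed=True;zp=z
    if fz>17 or np.hypot(F[0],F[1])>12: break
    if passed and fz>6 : break
for l in L:print(*l)
print(passed,read_time_s())
```

```text
[-0.07382601 -0.05706498 -3.75686961] False
207.2 207.4 0.3 0.1 0.3
206.2 206.2 -0.3 0.3 0.2
205.2 205.2 -0.0 0.4 0.3
204.2 204.2 -0.1 -0.2 0.0
203.2 203.2 0.2 0.1 -0.0
202.2 202.2 0.3 -0.1 0.2
201.2 201.2 -0.2 0.1 0.0
200.2 200.2 0.1 -0.3 -0.1
199.2 199.6 -0.4 -0.1 3.9
198.2 198.4 -0.9 0.9 5.5
197.2 197.3 -1.1 0.5 6.5
196.2 196.3 -1.2 1.0 7.7
195.2 195.5 -1.7 0.3 8.6
194.2 194.8 -1.2 0.4 9.6
193.2 194.1 -1.7 0.7 11.4
192.2 193.1 -2.2 1.1 12.4
191.2 191.9 -3.8 1.1 11.9
190.2 190.4 -4.6 1.2 10.2
189.2 189.0 -5.1 1.5 8.5
188.2 187.8 -5.0 1.4 7.6
187.2 186.5 -5.0 1.4 6.1
186.2 185.3 -4.9 1.2 5.3
185.2 184.2 -4.9 1.4 4.4
184.2 183.2 -5.4 1.6 3.4
183.2 182.4 -5.3 1.8 2.7
182.2 181.7 -5.3 1.6 2.9
181.2 180.9 -4.9 1.6 2.5
180.2 180.1 -4.3 1.3 2.5
179.2 179.0 -4.5 1.1 2.6
178.2 177.9 -4.7 1.2 0.5
177.2 176.9 -4.4 0.7 -0.0
176.2 175.9 -4.7 1.1 -0.9
175.2 175.6 0.1 -0.0 0.4
174.2 174.3 -0.5 0.1 -0.1
173.2 173.2 0.3 0.1 -0.1
172.2 172.1 -0.1 -0.1 -0.1
171.2 171.4 0.3 0.2 2.0
170.2 170.8 -1.2 0.1 6.9
True 39.2833
```

The force peaked at 12.4 N, then the gate flicked shut at 175.5 mm and the rail seated at about 171.3 mm. Next is the light pull-up test.

Run:
```python
from h import *
c=bay-.0012*X
r.servo_line(c+[0,0,.179],vel=.03);w=avg(6)
r.servo_line(c+[0,0,.185],vel=.03)
z=.185;L=[]
while z<.191:
    z+=.0003;r.servo_line(c+[0,0,z],vel=.01);F=avg(3)-w;L.append((round(z*1e3,1),*F.round(1)))
    if F[2]<-4.6:break
r.hold(.4);F=avg(6)-w
print(w);[print(*l) for l in L];print("held",F,read_time_s())
```

```text
[ 0.08902919 -0.16945711 -3.77115769]
185.3 -0.5 0.1 0.1
185.6 0.1 0.3 0.1
185.9 0.3 0.0 0.2
186.2 -0.4 -0.4 -0.6
186.5 -0.6 0.2 0.2
186.8 -0.1 0.5 -0.5
187.1 -0.5 0.6 -0.2
187.4 -0.5 0.4 -0.9
187.7 -0.2 0.3 -1.7
188.0 0.7 0.7 -3.1
188.3 1.1 0.3 -5.4
held [ 0.31940568 -0.32856898 -6.04891256] 43.975
```

The gate holds at about 5–6 N. Lowering until the rail carries the weight, then releasing.

Run:
```python
from h import *
import cv2
c=bay-.0012*X
r.servo_line(c+[0,0,.179],vel=.03);w=avg(5)
r.servo_line(c+[0,0,.1722],vel=.03)
z=.1722
while z>.1695:
    z-=.0003;r.servo_line(c+[0,0,z],vel=.01);F=avg(3)-w
    if F[2]>3.3:break
print(z,F)
claw.move_gripper(.04);r.hold(.3)
p=read_tcp_pos()
r.servo_line(p+[0,0,.07],vel=.06)
r.servo_line(c-.12*X+[0,0,.27],vel=.15)
r.servo_line(c-.28*X+[0,0,.27],vel=.2);r.hold(.3)
print(read_force(),read_time_s())
a=snapshot("side")[:,:,::-1][100:220,235:355]
b=snapshot("top")[:,:,::-1][80:200,290:370]
cv2.imwrite("pics/e6.png",np.hstack([cv2.resize(i,None,fx=4,fy=4,interpolation=2) for i in(a,b)]))
```

```text
0.171 [-1.43742231  0.13634616  3.56839662]
[-0.29787166 -0.30051628  0.73696837] 50.4667
```

View pics/e6.png

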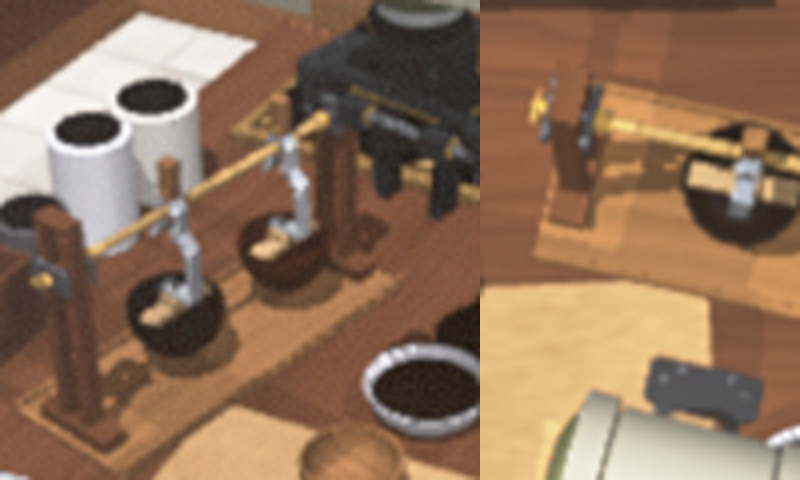

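The hanger hangs upright and free on the rail in the bay (grip at (170,175) in the side half). The gripper is well clear and nothing else has moved.

```bash
python3 -c "
from cell import *
r.hold(.5);print(r.finish_job(),read_time_s())"
```

```text
the job is handed in; nothing more can be done
the job is handed in; nothing more can be done
```

The bowl hangs freely in the free bay: the gate flicked shut at a 12.4 N peak push and held an upward pull of about 5–6 N, and the job was handed in at about 51 s, after one empty first grasp (TCP height read about 38 mm low) that moved nothing.

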